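# Take the left-hand blanking cap off the fuel-gas outlet

## Task

Take the brass blanking cap off the fuel-gas outlet (red collar, nicked hexagon) so that a line can be fitted there, and stand it open side down in the larger bay of the parts tray. It has a left-hand thread, so it comes undone clockwise seen from above: feel that it slackens, let the thread lift it, and never crush the seal by tightening or pressing, or strain the thread by pulling or forcing it sideways. Leave the inert-gas outlet (green collar) and the glassware and bottles alone.

Things in the scene. Friction and masses are not known exactly. Their poses are not given: they have to be found in the camera images.
- fuel_cap: loose brass cap, hexagon 44 mm across flats, 27 mm tall, nick on each corner, boss on top (32 mm over all), 0.16 kg. Origin centre of its open mouth, z up; flats face +x, -x and every 60 deg. On the stub its mouth is 63 mm above the worktop. Clockwise undoes and lifts it: stiff at first against the seal, then easy; off after a third to half a turn, varying. Then it lifts straight off.
- fuel_outlet: fixed gas point: metal column on a 72 mm flange, red collar, shoulder 60 mm above the worktop, on it a brass stub with a coarse left-hand thread (36 mm over the thread, top at 79 mm, under the cap a springy seal disc, pressed in 1 to 2 mm at 15 N per mm). Once slack the cap has 2 mm of play up and down. Origin under the flange's centre, z up on the stub's axis.
- inert_outlet: fixed gas point of the same size with a green collar and a plain hexagon cap without nicks (same size as the fuel cap): leave it alone. Origin in the centre of the flange's underside, z up.
- inert_cap (a joint): turn of the inert outlet's cap in rad, 0 at the start; must stay where it is.
- parts_tray: loose grey open tray 150 x 220 mm, walls 35 mm high and 2.5 mm thick, floor 2.5 mm thick. Origin in the centre of its underside, z up. A divider 28 mm high runs along x at y = -20 mm in its frame; the larger bay spans y = -18 to +107 mm and x = -72 to +72 mm (a small steel fitting lies in the other bay).
- bottle_amber: loose brown bottle, 53 mm wide, 105 mm high, behind the outlets; origin under its centre.
- beaker: loose clear beaker, 45 mm wide, 58 mm high, in front of the outlets; origin under its centre.
- wash_bottle: loose white wash bottle with red spout, 60 mm wide, 186 mm high; origin under its centre.

How it is judged:
On the way, in this order (a step that is already met when the one before it is completed fails the run):
1. the cap is backed off along its thread: risen at least 2 mm while still upright on the stub (z of fuel_cap in the frame of fuel_outlet between 0.0655 and 0.073 m and horizontal distance between fuel_cap and fuel_outlet below 0.005 m and angle between fuel_cap's own z axis and vertical below 0.2 rad), for 0.1 s.
2. the cap is lifted clear of the stub (z of fuel_cap in the frame of fuel_outlet above 0.088 m), for 0.1 s.
At the end, for the whole second after the job is handed in: The cap stands open side down (within about 6 degrees) on the floor of the tray's larger bay, released and at rest; the outlet is open; nothing else is disturbed (x of fuel_cap in the frame of parts_tray between -0.06 and 0.06 m and y of fuel_cap in the frame of parts_tray between -0.012 and 0.1 m and z of fuel_cap in the frame of parts_tray below 0.006 m and angle between fuel_cap's own z axis and vertical below 0.1 rad and linear speed of fuel_cap below 0.02 m/s); the robot touches nothing.
It fails at once if the seal is crushed by tightening or pressing: cap and outlet bear on each other with more than 75 N (contact force between fuel_cap and fuel_outlet above 75 N).
It fails at once if the slackened thread is strained by holding the cap down, pulling or forcing it sideways: with the cap risen clear of the seal, cap and outlet bear on each other with more than 25 N (contact force between fuel_cap and fuel_outlet above 25 N and z of fuel_cap in the frame of fuel_outlet above 0.0646 m).
It fails at once if the inert outlet's cap is turned by more than 0.1 rad (value of joint inert_cap above 0.1 rad or value of joint inert_cap below -0.1 rad).
It fails at once if the brown bottle, the beaker or the wash bottle is moved by 2 cm or tipped (distance of any of bottle_amber, beaker, wash_bottle from where it was at the start of the episode above 0.02 m or angle between any of bottle_amber, beaker, wash_bottle's own z axis and vertical above 0.3 rad).
It also fails if it takes over 64 s, if anything falls off the work surface, if the arm or the gripper's body presses on something with over 40 N, if the wrist force passes 120 N, or if a joint passes its speed limit or range.

## Robot

A 7-joint arm with a two-finger parallel gripper is mounted at the origin on a cart in front of the work surface, level with it; the furniture and walls round the work are solid. World frame = base frame: x ahead of the robot, y to its left, z up, the work surface at z = 0. Lengths are in m, angles in rad, forces in N, time in s.
With the tool pointing down it reaches from about 0.425 to 0.875 m from the base axis. Payload 4.7 kg.
Tool frame: the origin (TCP) lies midway between the tips of the shut fingers; the grasp point (between the pads) lies 19 mm behind it; z points along the fingers, y is the line along which they close (so a half turn about z gives the same grasp; the last joint's range is limited). The gripper opens to 87 mm and grips with 3 to 60 N. Pads are 19 mm wide; open, the fingers measure 117 mm over their backs; the gripper's body (75 mm by 190 mm) begins 51 mm behind the grasp point.
Start: joints at [1.126, 0.321, -0.07, 1.45, 0.023, 1.371, -0.057], TCP at [0.288, -0.583, 0.202] pointing down, gripper open.
Joint ranges: [-2.86, 2.86], [-0.3, 2.09], [-1.38, 1.24], [0.06, 2.45], [-1.56, 4.7], [0.09, 2.05], [-2.69, 2.69]. Speed limits (rad/s): [2.57, 2.57, 3.14, 3.14, 3.14, 3.14, 3.14].

## Interface

Orientations are given as a rotation vector (axis times angle).
In Python, from bench import ctrl gives the robot as it stands. The module is installed in compiled form; this text tells all that it offers.
- The arm moves only by the shell command python3 -m handwheel 'ROWS' [FORCE]. ROWS is JSON, a list of rows, each a list of 7 numbers: the finger opening in m, from 0 to 0.087, then the shift along the tool's x, y, z in m, then the turn, a rotation vector about the tool's x, y, z in degrees. A call has 1 to 12 rows; each row shifts and turns the commanded pose from where the row before left it, along the tool's axes as they then stand; what a row does not reach is not made up. A row lasts 1/8 s, in which the tool goes at most 62.5 mm and 10.7 degrees, less where a joint would pass 70% of its speed; a pose out of reach is approached as far as the arm can. A call is refused whole if a number of a shift passes 0.0625 or a number of a turn 10.7, either way. A call with a gripper value outside its range is refused whole. The fingers move at their own pace and stop on an object; FORCE is the grip in N (left out, the last holds). Time passes only in rows, so rows that do not move let the fingers close. It gives the time, the measured TCP pose, the force, the opening and the grip force at its end, in the units of the state.
- ctrl.get_state(): the state, without advancing time (a new reading comes with each control period).
- ctrl.get_image(name): name is "scene" or "top" or "wrist"; returns (picture, depth): 480x640x3 uint8, blue, green, red; 480x640 float32, m along the optical axis (not along the pixel's ray), 0 where there is no reading.
- ctrl.camera_info(name): a dict with "intrinsics" (3x3 intrinsics, pixels), "R" (3x3) and "t" (3): a world point X has camera coordinates R X + t. Camera axes: x right, y down, z forward; pixel columns grow to the right and rows downward; lengths in m; the calibration is good to about 2 mm. A picture is of the moment at which its call begins: read the wrist's pose just before it. camera_info takes no time and is no camera call; for the wrist camera it gives the pose at the moment of the call.
- ctrl.close_job(): hands the job in; it is judged then, once.
The state is a dict: "time": time; "joint_positions": joint angles; "qd": joint speeds; "joint_torque": joint torques, N m; "position": TCP position; "tool_rot": TCP orientation; "ft_force": force on the tool from outside, world axes, zero at the start; "torque": the same for the moment, N m; "grip_width": opening from 0.0 (shut) to 1.0 (fully open); "grip_force": force on a finger pad.
Only numpy, scipy, OpenCV 4.12 (cv2) and the standard library are available. Lean on these libraries where they do the work, as an engineer would, in place of code of your own. Each camera call takes 0.05 s, during which the arm holds its last target. There are 200 camera calls.

## Working session

There is one attempt and no reset: what is moved stays moved. The work goes in short steps, Python scripts to look and compute and a shell command to move; the robot and the scene stay as the last step left them, time stands still between calls to the robot, and variables do not carry over. Pictures are saved under pics/ and viewed, at most 10 in all, crops included, and the job is handed in when it is done.

```bash
mkdir -p pics
python3 - <<'E'
from bench import ctrl
import cv2,numpy as np
s=ctrl.get_state();print({k:np.round(v,3).tolist() for k,v in s.items()})
for n in("top","scene"):
    im,d=ctrl.get_image(n);cv2.imwrite(f"pics/{n}0.png",im);np.savez(f"{n}0.npz",im=im,d=d)
    c=ctrl.camera_info(n);print(n,{k:np.round(v,4).tolist() for k,v in c.items()})
E
```

```text
{'time': 0.0, 'joint_positions': [1.126, 0.322, -0.07, 1.452, 0.023, 1.371, -0.057], 'qd': [0.001, -0.002, -0.001, -0.001, -0.002, 0.001, -0.0], 'joint_torque': [-0.0, -49.13, -0.404, -31.253, -0.064, 0.044, 0.0], 'position': [0.288, -0.582, 0.2], 'tool_rot': [-3.058, -0.714, 0.001], 'ft_force': [0.95, 1.152, -0.219], 'torque': [0.046, 0.023, -0.03], 'grip_force': 0.0, 'grip_width': 1.001}
top {'intrinsics': [[488.6548, 0.0, 318.6813], [0.0, 488.6548, 242.2187], [0.0, 0.0, 1.0]], 'R': [[0.0103, -0.9999, 0.0095], [-0.9898, -0.0115, -0.142], [0.1421, -0.0079, -0.9898]], 't': [0.1381, 0.5197, 0.9817]}
scene {'intrinsics': [[538.4594, 0.0, 321.9655], [0.0, 538.4594, 240.2918], [0.0, 0.0, 1.0]], 'R': [[-0.4942, -0.8691, 0.021], [-0.3925, 0.2015, -0.8974], [0.7757, -0.4517, -0.4407]], 't': [0.3754, 0.23, 0.7198]}
```

View pics/top0.png

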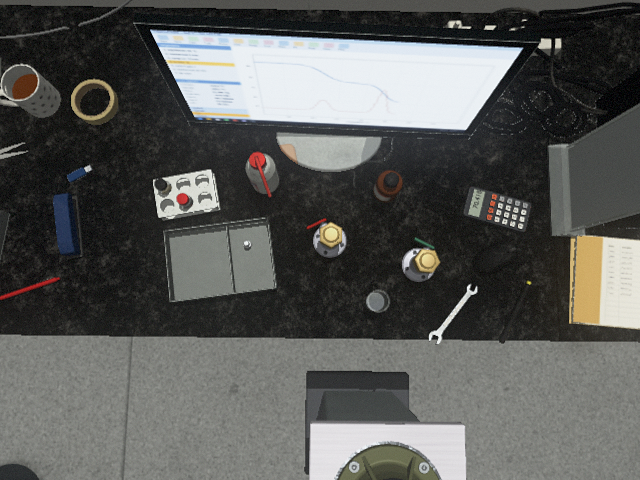

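View pics/scene0.png

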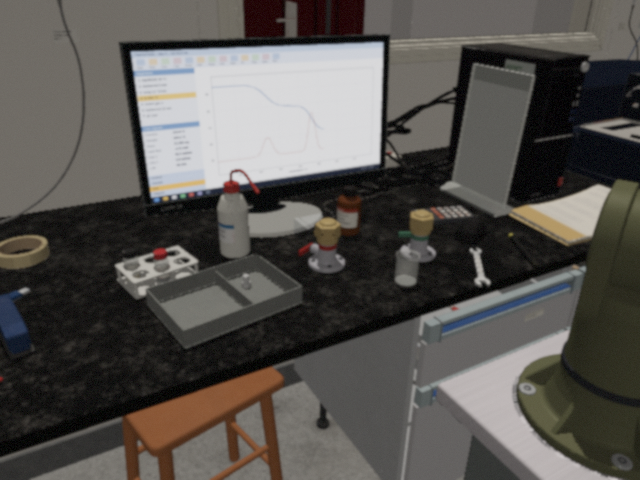

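The top view shows the fuel cap (red lever) at about (331,235) and the inert cap (green) at (428,261). The beaker is at (377,301), the amber bottle at (389,185) and the wash bottle at (260,172). The tray spans (165..275, 220..300), with its larger bay on the left, the +y side. The scene view agrees, with the fuel cap at (327,232).

```bash
cat > h.py <<'E'
import numpy as np,cv2
from bench import ctrl
def ray(c,uv):
    K,R,t=(np.array(c[k]) for k in("intrinsics","R","t"))
    return -R.T@t, R.T@np.linalg.inv(K)@np.array([uv[0],uv[1],1.])
def plane(c,uv,z):
    o,d=ray(c,uv); return o+d*(z-o[2])/d[2]
def tri(rs):
    A=0;b=0
    for o,d in rs:
        d=d/np.linalg.norm(d);P=np.eye(3)-np.outer(d,d);A=A+P;b=b+P@o
    return np.linalg.solve(A,b)
def cloud(c,d):
    K,R,t=(np.array(c[k]) for k in("intrinsics","R","t"))
    v,u=np.mgrid[:480,:640];p=np.stack([(u-K[0,2])/K[0,0]*d,(v-K[1,2])/K[1,1]*d,d],-1)
    return (p-t)@R
def blobs(im,lo,hi,amin=40):
    m=cv2.inRange(cv2.cvtColor(im,cv2.COLOR_BGR2HSV),np.array(lo),np.array(hi))
    m=cv2.morphologyEx(m,cv2.MORPH_CLOSE,np.ones((3,3),np.uint8))
    n,l,s,c=cv2.connectedComponentsWithStats(m)
    return [(np.round(c[i],1),s[i].tolist(),l==i) for i in range(1,n) if s[i,4]>=amin]
E
python3 - <<'E'
from h import *
for n in("top","scene"):
    f=np.load(n+"0.npz");im,d=f["im"],f["d"];c=ctrl.camera_info(n);P=cloud(c,d)
    for ce,s,m in blobs(im,(15,70,80),(30,255,255)):
        if n=="top" and not(300<ce[0]<460 and 200<ce[1]<290):continue
        if n=="scene" and not(300<ce[0]<450 and 200<ce[1]<290):continue
        q=P[m&(d>0)];print(n,ce,s,np.round(np.median(q,0),3),np.round(q.min(0),3),np.round(q.max(0),3))
    if n=="top":
        for k,uv in dict(tl=(165,230),tr=(268,219),br=(276,289),bl=(170,301)).items():print(k,plane(c,uv,.035).round(3))
        for k,uv in dict(divt=(229,224),divb=(234,293)).items():print(k,plane(c,uv,.028).round(3))
        for k,uv in dict(beaker=(377,301),amber=(389,182),wash=(258,160)).items():print(k,P[uv[1],uv[0]].round(3),plane(c,uv,dict(beaker=.058,amber=.105,wash=.18)[k]).round(3))
        print("fittings", P[245,248].round(3),P[260,200].round(3),plane(c,(330,240),.0).round(3))
E
```

```text
top [330.6 234.3] [320, 222, 22, 26, 437] [0.526 0.12  0.092] [ 0.501  0.096 -0.001] [0.568 0.142 0.101]
top [426.8 260.4] [415, 249, 25, 24, 452] [ 0.477 -0.068  0.092] [ 0.454 -0.116 -0.001] [ 0.509 -0.045  0.1  ]
tl [0.54  0.465 0.035]
tr [0.566 0.251 0.035]
br [0.42  0.231 0.035]
bl [0.393 0.447 0.035]
divt [0.556 0.333 0.028]
divb [0.411 0.318 0.028]
beaker [0.399 0.019 0.006] [0.397 0.026 0.058]
amber [0.63  0.007 0.106] [0.63  0.006 0.105]
wash [0.648 0.257 0.18 ] [0.648 0.257 0.18 ]
fittings [0.513 0.293 0.022] [0.482 0.397 0.002] [0.529 0.119 0.   ]
scene [421.1 221.4] [410, 209, 24, 27, 520] [ 0.466 -0.058  0.081] [ 0.453 -0.229  0.001] [ 0.669 -0.041  0.097]
scene [327.3 230.6] [315, 217, 26, 29, 555] [0.513 0.13  0.081] [ 0.501 -0.008 -0.001] [0.734 0.146 0.098]
```

```bash
cat >> h.py <<'E'
from scipy.spatial.transform import Rotation as Ro
def to(p):
    s=ctrl.get_state();R=Ro.from_rotvec(s["tool_rot"]).as_matrix()
    return (R.T@(np.array(p)-s["position"])).round(4)
def brief():
    s=ctrl.get_state();R=Ro.from_rotvec(s["tool_rot"]).as_matrix()
    print("t",round(s["time"],2),"p",np.round(s["position"],4),"x",R[:,0].round(3),"y",R[:,1].round(3),"z",R[:,2].round(3),"F",np.round(s["ft_force"],1),"T",np.round(s["torque"],2),"j",np.round(s["joint_positions"],2),"w",round(s["grip_width"]*87,1),"g",s["grip_force"])
E
python3 - <<'E'
from h import *
brief();print(to([.288,-.583,.26]),to([.50,.10,.26]))
c=ctrl.camera_info("wrist");s=ctrl.get_state();R=Ro.from_rotvec(s["tool_rot"]).as_matrix()
o=-c["R"].T@c["t"];print("cam in tool",R.T@(o-s["position"]),"\n",(c["R"]@R).round(3),c["intrinsics"])
E
```

```text
t 0.1 p [ 0.2876 -0.5823  0.2006] x [ 0.897  0.443 -0.   ] y [ 0.443 -0.897 -0.002] z [-0.001  0.001 -1.   ] F [-0.1 -0.3 -0.6] T [-0.    0.02 -0.  ] j [ 1.13  0.32 -0.07  1.45  0.02  1.37 -0.06] w 87.0 g 0.0
[ 0.0001  0.0007 -0.0594] [ 0.4926 -0.5178 -0.0586]
cam in tool [ 0.07869991 -0.0004934  -0.18354448] 
 [[ 0.001  1.     0.   ]
 [-0.957  0.001 -0.289]
 [-0.289 -0.     0.957]] [[407.83404703   0.         315.6966199 ]
 [  0.         407.83404703 242.03903984]
 [  0.           0.           1.        ]]
```

```bash
python3 -m handwheel '[[0.087,0,0,-0.06,0,0,0],[0.087,0.045,-0.047,0,0,0,0],[0.087,0.045,-0.047,0,0,0,0],[0.087,0.045,-0.047,0,0,0,0],[0.087,0.045,-0.047,0,0,0,0],[0.087,0.045,-0.047,0,0,0,0],[0.087,0.045,-0.047,0,0,0,0],[0.087,0.045,-0.047,0,0,0,0],[0.087,0.045,-0.047,0,0,0,0],[0.087,0.045,-0.047,0,0,0,0],[0.087,0.045,-0.047,0,0,0,0],[0.087,0,0,0,0,0,0]]' 20
python3 - <<'E'
from h import *
brief();print(to([.52,.11,.26]))
im,d=ctrl.get_image("wrist");cv2.imwrite("pics/w1.png",im)
E
```

```text
time: 1.6
position: [0.4757, 0.0195, 0.2615]
tool_rot: [-3.054, -0.73, -0.001]
ft_force: [0.8, -1.4, 0.3]
grip_width: 1.0
grip_force: 0.0
t 1.6 p [0.4757 0.0195 0.2615] x [0.892 0.452 0.001] y [ 0.452 -0.892 -0.001] z [ 0.     0.002 -1.   ] F [ 0.8 -1.4  0.3] T [-0.06 -0.01  0.03] j [ 0.6  -0.06 -0.66  1.75 -0.04  1.44 -1.15] w 87.0 g 0.0
[ 0.0805 -0.0607  0.0017]
```

View pics/w1.png

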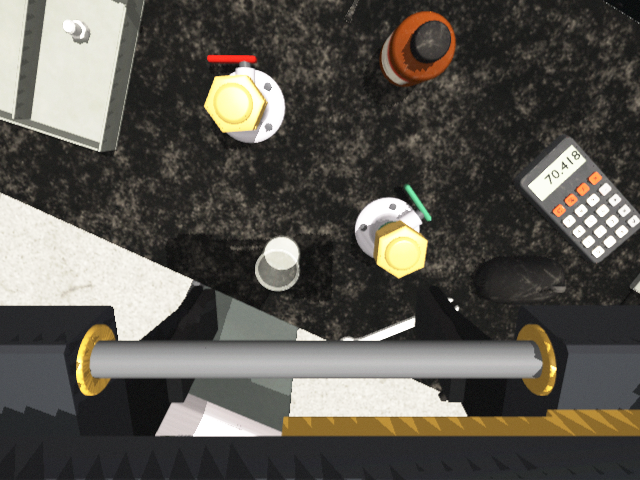

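The wrist view shows the fuel cap's hexagon at (235,103), with the red lever at (232,58) on its +x side. The inert cap is at (402,248), the beaker at (280,262) and the amber bottle at (420,48).

```bash
cat >> h.py <<'E'
import pickle
def snap(n,f):
    c=ctrl.camera_info(n);im,d=ctrl.get_image(n);cv2.imwrite(f"pics/{f}.png",im);pickle.dump((c,im,d),open(f+".pkl","wb"));return c,im,d
E
python3 -c "from h import *;snap('wrist','a')"
python3 -m handwheel '[[0.087,0.03,-0.03,0,0,0,0],[0.087,0.03,-0.03,0,0,0,0],[0.087,0,0,0,0,0,0],[0.087,0,0,0,0,0,0]]'
python3 - <<'E'
from h import *
brief();snap('wrist','b')
for f in 'ab':
    c,im,d=pickle.load(open(f+'.pkl','rb'));P=cloud(c,d)
    for ce,s,m in blobs(im,(18,60,120),(32,255,255),800):
        cn=max(cv2.findContours(m.astype(np.uint8),0,2)[0],key=cv2.contourArea)
        ap=cv2.approxPolyDP(cn,4,True)[:,0];q=P[m&(d>0)]
        (cx,cy),r=cv2.minEnclosingCircle(cn)
        print(f,ce,s,"circ",round(cx,1),round(cy,1),round(r,1),np.median(q,0).round(4),ap.tolist(), "on z.09",plane(c,(cx,cy),.09).round(4))
    c0=cv2.resize(im[max(0,int(60)):260,130:430],None,fx=2.5,fy=2.5);cv2.imwrite(f"pics/{f}crop.png",c0)
E
```

```text
time: 2.2
position: [0.5026, 0.0913, 0.2611]
tool_rot: [3.059, 0.71, -0.002]
ft_force: [0.5, -0.2, 0.3]
grip_width: 0.996
grip_force: 0.0
t 2.2 p [0.5026 0.0913 0.2611] x [ 0.898  0.44  -0.001] y [ 0.44  -0.898  0.001] z [-0.001 -0.001 -1.   ] F [ 0.5 -0.2  0.3] T [-0.01  0.01  0.01] j [ 0.51  0.04 -0.76  1.67  0.03  1.44 -1.36] w 86.7 g 0.0
a [226.7 104.1] [199, 72, 64, 59, 1912] circ 230.0 100.0 33.6 [0.5207 0.1229 0.0908] [[210, 73], [201, 108], [219, 130], [250, 127], [262, 99], [247, 77], [239, 72], [258, 100], [245, 117], [243, 88], [230, 80], [215, 80], [235, 73]] on z.09 [0.5271 0.1211 0.09  ]
a [396.1 248.2] [370, 218, 55, 58, 1987] circ 396.5 246.0 29.8 [ 0.4766 -0.065   0.0902] [[394, 218], [372, 229], [370, 254], [397, 275], [421, 263], [424, 237]] on z.09 [ 0.4793 -0.0641  0.09  ]
a [ 91.  360.3] [76, 325, 39, 71, 1348] circ 95.0 360.0 36.4 [0.4813 0.0724 0.3701] [[105, 325], [91, 327], [78, 350], [76, 379], [85, 395], [96, 394], [109, 380], [89, 373], [95, 341], [114, 338]] on z.09 [0.2413 0.1449 0.09  ]
a [540.8 360. ] [518, 325, 39, 71, 1269] circ 536.0 360.0 35.9 [ 0
[... 759 characters left out ...]
0.4805 -0.0613  0.09  ]
b [ 90.9 360.1] [76, 325, 39, 71, 1336] circ 96.5 360.0 36.0 [0.5093 0.1482 0.3698] [[105, 325], [86, 332], [77, 354], [79, 389], [88, 395], [109, 380], [94, 378], [88, 367], [95, 343], [114, 338]] on z.09 [0.2704 0.2208 0.09  ]
b [541.  360.1] [518, 325, 38, 71, 1274] circ 536.0 360.0 35.9 [0.5514 0.0629 0.3702] [[528, 325], [518, 338], [536, 341], [543, 369], [538, 379], [523, 379], [544, 395], [555, 381], [555, 356], [544, 331]] on z.09 [ 0.4633 -0.172   0.09  ]
b [471.1 424.6] [282, 409, 358, 27, 7371] circ 460.5 422.5 178.9 [0.5365 0.0746 0.3803] [[639, 410], [558, 409], [548, 410], [545, 417], [284, 416], [282, 435], [639, 434]] on z.09 [ 0.3661 -0.1445  0.09  ]
```

View pics/bcrop.png

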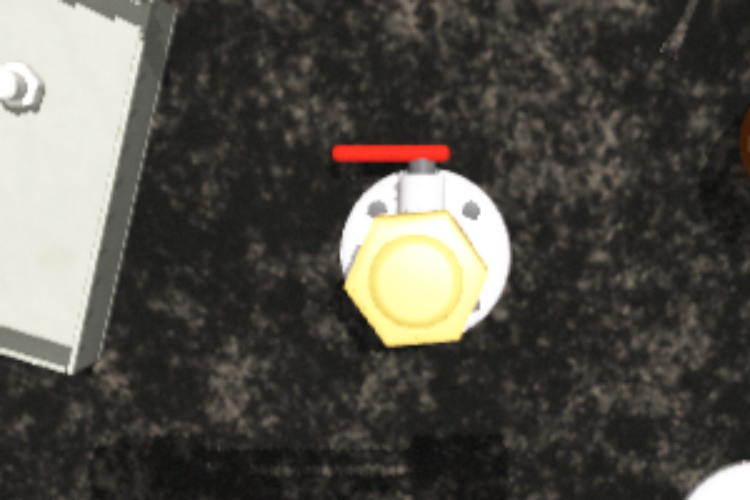

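The crop shows the hexagonal top face cleanly with the round boss in the middle. The red lever points toward +x, below the cap. I'll rotate counter-clockwise now, both to leave wrist range for undoing and to get an opposite view.

```bash
python3 -m handwheel '[[0.087,0.053,-0.023,0,0,0,0],[0.087,0,0,0,0,0,-10.7],[0.087,0,0,0,0,0,-10.7],[0.087,0,0,0,0,0,-10.7],[0.087,0,0,0,0,0,-10.7],[0.087,0,0,0,0,0,-10.7],[0.087,0,0,0,0,0,-10.7],[0.087,0,0,0,0,0,-10.7],[0.087,0,0,0,0,0,-10.7],[0.087,0,0,0,0,0,-10.7],[0.087,0,0,0,0,0,-10.7],[0.087,0,0,0,0,0,-10.7]]'
python3 -m handwheel '[[0.087,0,0,0,0,0,-10.7],[0.087,0,0,0,0,0,-10.7],[0.087,0,0,0,0,0,-10.7],[0.087,0,0,0,0,0,-10.7],[0.087,0,0,0,0,0,-10.7],[0.087,0,0,0,0,0,-10.7],[0.087,0,0,0,0,0,0],[0.087,0,0,0,0,0,0]]'
python3 - <<'E'
from h import *
brief();snap('wrist','c')
rays=[]
for f in 'abc':
    c,im,d=pickle.load(open(f+'.pkl','rb'))
    for ce,s,m in blobs(im,(18,60,120),(32,255,255),800):
        cn=max(cv2.findContours(m.astype(np.uint8),0,2)[0],key=cv2.contourArea)
        (cx,cy),r=cv2.minEnclosingCircle(cn);p=plane(c,(cx,cy),.09)
        if np.hypot(p[0]-.526,p[1]-.121)>.02: continue
        ap=cv2.approxPolyDP(cv2.convexHull(cn),4,True)[:,0]
        Q=np.array([plane(c,u,.09)[:2] for u in ap])
        e=np.roll(Q,-1,0)-Q;L=np.hypot(*e.T);a=np.degrees(np.arctan2(e[:,1],e[:,0]))
        th=np.degrees(np.angle(np.sum(L*np.exp(6j*np.radians(a))))/6)
        print(f,(cx,cy,r),p.round(4),"corners",ap.tolist(),"mean",Q.mean(0).round(4),"L",(L*1e3).round(1),"a mod60",(a%60).round(1),"edge",th)
        rays.append(ray(c,(cx,cy)))
print("tri abc",tri(rays),"tri bc",tri(rays[1:]))
E
```

```text
time: 3.75
position: [0.5402, 0.1352, 0.2612]
tool_rot: [0.967, 2.989, -0.003]
ft_force: [0.9, 0.2, 0.4]
grip_width: 1.003
grip_force: 0.0
time: 4.75
position: [0.5401, 0.1366, 0.2613]
tool_rot: [0.757, -3.048, 0.001]
ft_force: [0.1, -0.9, -0.3]
grip_width: 0.999
grip_force: 0.0
t 4.75 p [0.5401 0.1366 0.2613] x [-0.884 -0.468  0.001] y [-0.468  0.884 -0.001] z [-0.    -0.001 -1.   ] F [ 0.1 -0.9 -0.3] T [ 0.15 -0.13  0.04] j [ 0.75  0.3  -1.26  1.56  0.29  1.49  1.54] w 86.9 g 0.0
a (230.0, 100.0, 33.60069274902344) [0.5271 0.1211 0.09  ] corners [[240, 72], [261, 104], [250, 127], [219, 130], [199, 105], [210, 73]] mean [0.5255 0.1206] L [29.2 20.8 26.2 25.  26.8 24.3] a mod60 [59.8 58.1  1.9  3.9  2.6 58.4] edge 0.8920269292518778
b (296.0, 171.0, 29.681743621826172) [0.5267 0.1226 0.09  ] corners [[308, 144], [324, 166], [312, 196], [285, 198], [269, 169], [280, 146]] mean [0.5275 0.1226] L [22.9 28.1 23.8 28.5 21.7 23.8] a mod60 [ 2.7  4.4  0.4 53.8 58.9  0.1] edge 0.040090177114933616
c (308.5, 190.0, 29.753250122070312) [0.5243 0.1217 0.09  ] corners [[321, 163], [336, 188], [324, 215], [296, 217], [280, 193], [295, 165]] mean [0.5246 0.122 ] L [25.3 26.3 25.  25.6 27.8 22.4] a mod60 [59.4  4.8  2.1  0.4 58.8  2.3] edge 1.2610093919059964
tri abc [0.52597188 0.12249504 0.08151977] tri bc [0.52563472 0.12234493 0.08127117]
```

```bash
python3 -m handwheel '[[0.087,0,0,0,0,0,9],[0.087,0,0,0,0,0,9],[0.087,0,0,0,0,0,9],[0.087,0,0,0,0,0,0],[0.087,0,0,0,0,0,0]]'
python3 - <<'E'
from h import *
brief();print(to([.5257,.1222,.11]))
c,im,d=pickle.load(open('b.pkl','rb'));P=cloud(c,d)
for ce,s,m in blobs(im,(0,150,120),(8,255,255),60)+blobs(im,(172,150,120),(180,255,255),60):
    q=P[m&(d>0)];print(ce,s,np.percentile(q,[5,50,95],axis=0).round(3).tolist())
E
```

```text
time: 5.42
position: [0.54, 0.1378, 0.2615]
tool_rot: [-0.035, 3.141, -0.001]
ft_force: [0.7, -0.9, -0.2]
grip_width: 0.995
grip_force: 0.0
t 5.42 p [0.54   0.1378 0.2615] x [-1.    -0.023 -0.   ] y [-0.023  1.    -0.   ] z [ 0. -0. -1.] F [ 0.7 -0.9 -0.2] T [ 0.08 -0.13  0.  ] j [ 0.69  0.26 -1.16  1.56  0.24  1.48  1.11] w 86.5 g 0.0
[ 0.0146 -0.0152  0.1516]
[167.1  10. ] [160, 0, 15, 22, 224] [[0.586, 0.236, 0.152], [0.591, 0.239, 0.157], [0.595, 0.243, 0.161]]
[285.6 120.9] [263, 118, 47, 7, 313] [[0.549, 0.133, 0.0], [0.558, 0.152, 0.031], [0.568, 0.17, 0.032]]
```

```bash
python3 -m handwheel '[[0.087,0.0145,-0.015,0.05,0,0,0],[0.087,0,0,0.05,0,0,0],[0.087,0,0,0.05,0,0,0],[0.087,0,0,0.02,0,0,0],[0.087,0,0,0.015,0,0,0],[0.087,0,0,0.01,0,0,0],[0.087,0,0,0,0,0,0],[0.06,0,0,0,0,0,0],[0.055,0,0,0,0,0,0]]' 5
python3 - <<'E'
from h import *
brief();snap('wrist','d')
E
```

```text
time: 6.55
position: [0.5265, 0.1226, 0.0673]
tool_rot: [-0.032, 3.14, -0.0]
ft_force: [0.1, -0.4, -0.0]
grip_width: 0.851
grip_force: 0.0
t 6.55 p [0.5265 0.1226 0.0673] x [-1.    -0.021 -0.001] y [-0.021  1.    -0.   ] z [ 0.001 -0.    -1.   ] F [ 0.1 -0.4 -0. ] T [ 0.14 -0.11  0.01] j [ 0.64  0.39 -1.08  1.85  0.38  1.12  1.02] w 74.0 g 0.0
```

View pics/d.png

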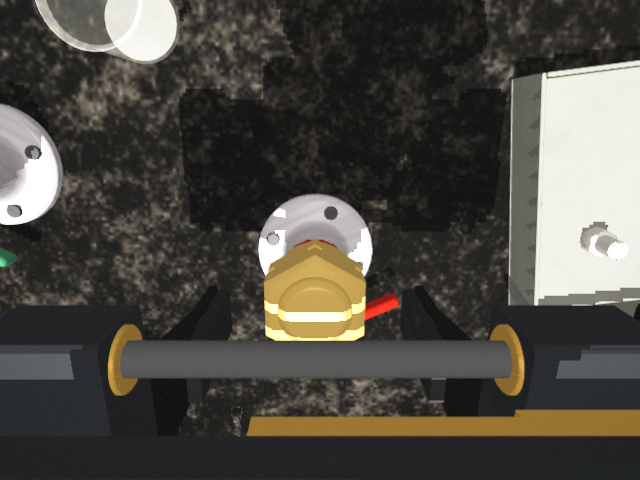

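The cap sits centred between the fingers: its flats are at columns 265 and 365, midway at 315, with the finger midline at about 316. The flats are parallel to the pads. Closing gently.

```bash
python3 -m handwheel '[[0.05,0,0,0,0,0,0],[0.04,0,0,0,0,0,0],[0.04,0,0,0,0,0,0],[0.04,0,0,0,0,0,0],[0.04,0,0,0,0,0,0],[0.04,0,0,0,0,0,0]]' 5; python3 -c "from h import *;brief()"
```

```text
time: 7.35
position: [0.5258, 0.1221, 0.0665]
tool_rot: [0.032, -3.141, 0.001]
ft_force: [-0.4, -2.5, 1.2]
grip_width: 0.501
grip_force: 5.0
t 7.35 p [0.5258 0.1221 0.0665] x [-1.    -0.021  0.   ] y [-0.021  1.    -0.001] z [-0.    -0.001 -1.   ] F [-0.4 -2.5  1.2] T [-0.28 -0.04 -0.02] j [ 0.64  0.39 -1.08  1.86  0.38  1.12  1.02] w 43.6 g 4.999939575791359
```

```bash
python3 -m handwheel '[[0.035,0,0,0,0,0,0],[0.035,0,0,0,0,0,0],[0.035,0,0,0,0,0,0]]' 50; python3 -c "from h import *;brief()"; python3 -m handwheel '[[0.035,0,0,0,0,0,3],[0.035,0,0,0,0,0,3],[0.035,0,0,0,0,0,0]]';python3 -c "from h import *;brief()"
```

```text
time: 7.72
position: [0.526, 0.1221, 0.0674]
tool_rot: [-0.032, 3.141, -0.002]
ft_force: [-1.9, -2.4, 6.7]
grip_width: 0.445
grip_force: 80.2
t 7.72 p [0.526  0.1221 0.0674] x [-1.    -0.021 -0.   ] y [-0.021  1.    -0.001] z [ 0.    -0.001 -1.   ] F [-1.9 -2.4  6.7] T [-0.62  0.43 -0.03] j [ 0.64  0.39 -1.08  1.85  0.38  1.12  1.02] w 38.7 g 80.23415638133883
time: 8.1
position: [0.5264, 0.1227, 0.0677]
tool_rot: [0.132, 3.138, -0.001]
ft_force: [-1.5, -2.2, 7.7]
grip_width: 0.447
grip_force: 80.4
t 8.1 p [0.5264 0.1227 0.0677] x [-0.996  0.084 -0.001] y [ 0.084  0.996 -0.   ] z [ 0.001 -0.001 -1.   ] F [-1.5 -2.2  7.7] T [-0.44  0.31 -0.09] j [ 0.63  0.38 -1.06  1.85  0.37  1.12  0.92] w 38.9 g 80.36698605283163
```

Run:
```python
from h import *
c,im,d=snap('wrist','e')
c2,im2,_=pickle.load(open('d.pkl','rb'))
cv2.imwrite('pics/e2.png',np.hstack([cv2.resize(x[170:400,200:430],(400,400)) for x in (im2,im)]))
```

```text
(no output)
```

View pics/e2.png

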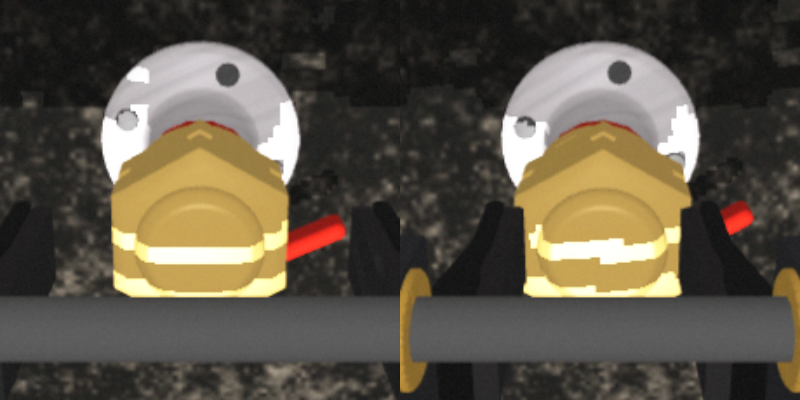

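Left is before closing, right is after. The pads now grip both flats, and the cap appears to turn with the tool while the flange's hole shifts relative to it. Continuing.

```bash
python3 -m handwheel '[[0.035,0,0,0,0,0,5],[0.035,0,0,0,0,0,5],[0.035,0,0,0,0,0,0]]';python3 -c "from h import *;brief()"; python3 -m handwheel '[[0.035,0,0,0,0,0,5],[0.035,0,0,0,0,0,5],[0.035,0,0,0,0,0,0]]';python3 -c "from h import *;brief()"
```

```text
time: 8.52
position: [0.5268, 0.1227, 0.0679]
tool_rot: [0.406, 3.113, -0.0]
ft_force: [-1.9, -2.5, 8.0]
grip_width: 0.445
grip_force: 80.6
t 8.53 p [0.5268 0.1227 0.0679] x [-0.967  0.256 -0.002] y [ 0.256  0.967 -0.   ] z [ 0.002 -0.001 -1.   ] F [-1.9 -2.5  8. ] T [-0.46  0.18 -0.02] j [ 0.6   0.36 -1.02  1.85  0.35  1.11  0.76] w 38.7 g 80.55572175071575
time: 8.9
position: [0.5269, 0.1227, 0.0679]
tool_rot: [0.676, 3.066, -0.0]
ft_force: [-1.4, -1.9, 8.9]
grip_width: 0.446
grip_force: 80.5
t 8.9 p [0.5269 0.1227 0.0679] x [-0.907  0.42  -0.002] y [0.42  0.907 0.   ] z [ 0.002 -0.001 -1.   ] F [-1.4 -1.9  8.9] T [-0.44  0.23 -0.02] j [ 0.57  0.35 -0.99  1.86  0.33  1.11  0.61] w 38.8 g 80.50359878805466
```

```bash
python3 -m handwheel '[[0.035,0,0,-0.0005,0,0,5],[0.035,0,0,0,0,0,5],[0.035,0,0,0,0,0,0]]';python3 -c "from h import *;brief()"; python3 -m handwheel '[[0.035,0,0,0,0,0,5],[0.035,0,0,0,0,0,5],[0.035,0,0,0,0,0,0]]';python3 - <<'E'
from h import *
brief()
c,im,d=snap('wrist','f')
c2,im2,_=pickle.load(open('e.pkl','rb'))
cv2.imwrite('pics/f2.png',np.hstack([cv2.resize(x[170:400,200:430],(400,400)) for x in (im2,im)]))
print(ctrl.get_state()["joint_torque"])
E
```

```text
time: 9.28
position: [0.5269, 0.1227, 0.0681]
tool_rot: [0.94, 2.995, 0.001]
ft_force: [-0.6, -1.5, 6.4]
grip_width: 0.443
grip_force: 81.7
t 9.28 p [0.5269 0.1227 0.0681] x [-0.821  0.571 -0.002] y [0.571 0.821 0.001] z [ 0.002 -0.    -1.   ] F [-0.6 -1.5  6.4] T [-0.33  0.02  0.03] j [ 0.55  0.34 -0.95  1.86  0.31  1.1   0.44] w 38.5 g 81.67491529486142
time: 9.65
position: [0.5269, 0.1229, 0.0682]
tool_rot: [1.198, 2.902, 0.001]
ft_force: [0.4, -2.0, 5.9]
grip_width: 0.447
grip_force: 81.6
t 9.65 p [0.5269 0.1229 0.0682] x [-0.709  0.705 -0.002] y [0.705 0.709 0.002] z [ 0.002  0.    -1.   ] F [ 0.4 -2.   5.9] T [-0.3  -0.03 -0.01] j [ 0.52  0.33 -0.92  1.86  0.29  1.1   0.28] w 38.9 g 81.6127921664156
[ -0.74963886 -31.09849691  -7.58933634 -24.96889472  -0.4038397
  -0.32834644  -0.0389787 ]
```

View pics/f2.png

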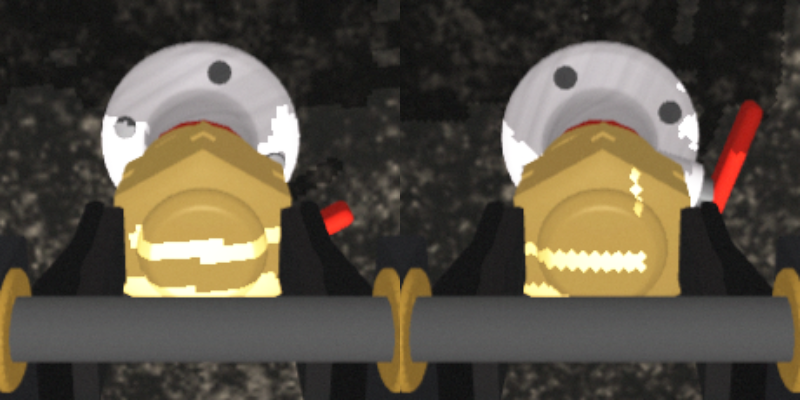

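The cap is turning with the tool: the lever and flange have rotated about 40° clockwise relative to it. The pads are still flat on the flats.

```bash
python3 -m handwheel '[[0.035,0,0,-0.0005,0,0,5],[0.035,0,0,-0.0005,0,0,5],[0.035,0,0,0,0,0,0]]';python3 -c "from h import *;brief()"; python3 -m handwheel '[[0.035,0,0,0,0,0,5],[0.035,0,0,-0.0005,0,0,5],[0.035,0,0,0,0,0,0]]';python3 -c "from h import *;brief()"
```

```text
time: 10.07
position: [0.5266, 0.123, 0.0685]
tool_rot: [1.444, 2.789, 0.002]
ft_force: [1.6, -0.3, 2.0]
grip_width: 0.443
grip_force: 80.5
t 10.07 p [0.5266 0.123  0.0685] x [-0.577  0.817 -0.001] y [0.817 0.577 0.002] z [ 0.002  0.    -1.   ] F [ 1.6 -0.3  2. ] T [-0.09 -0.37 -0.03] j [ 0.5   0.31 -0.89  1.86  0.27  1.1   0.12] w 38.5 g 80.45867354026996
time: 10.45
position: [0.526, 0.1229, 0.0686]
tool_rot: [1.68, 2.654, 0.001]
ft_force: [0.6, -0.3, 1.4]
grip_width: 0.444
grip_force: 80.2
t 10.45 p [0.526  0.1229 0.0686] x [-0.428  0.904  0.   ] y [0.904 0.428 0.001] z [ 0.001  0.    -1.   ] F [ 0.6 -0.3  1.4] T [-0.02 -0.24 -0.04] j [ 0.48  0.31 -0.86  1.86  0.26  1.09 -0.04] w 38.6 g 80.17444054421503
```

```bash
python3 -m handwheel '[[0.035,0,0,-0.0005,0,0,5],[0.035,0,0,-0.0005,0,0,5],[0.035,0,0,0,0,0,5],[0.035,0,0,0,0,0,0]]';python3 -c "from h import *;brief()"; python3 -m handwheel '[[0.035,0,0,-0.0005,0,0,5],[0.035,0,0,0,0,0,5],[0.035,0,0,0,0,0,0]]';python3 -c "from h import *;brief()"
```

```text
time: 10.95
position: [0.5252, 0.1228, 0.069]
tool_rot: [-2.011, -2.413, 0.001]
ft_force: [0.4, -0.2, -1.5]
grip_width: 0.444
grip_force: 79.4
t 10.95 p [0.5252 0.1228 0.069 ] x [-0.18   0.984  0.   ] y [ 0.984  0.18  -0.001] z [-0.001  0.    -1.   ] F [ 0.4 -0.2 -1.5] T [-0.01 -0.14  0.  ] j [ 0.44  0.29 -0.82  1.86  0.24  1.09 -0.28] w 38.7 g 79.40616816049442
time: 11.32
position: [0.5253, 0.1226, 0.0696]
tool_rot: [-2.213, -2.229, 0.001]
ft_force: [0.0, -0.3, -1.9]
grip_width: 0.444
grip_force: 79.4
t 11.32 p [0.5253 0.1226 0.0696] x [-0.007  1.    -0.   ] y [ 1.     0.007 -0.001] z [-0.001 -0.    -1.   ] F [ 0.  -0.3 -1.9] T [-0.02 -0.12 -0.  ] j [ 0.42  0.28 -0.79  1.86  0.23  1.09 -0.45] w 38.6 g 79.37844772764947
```

```bash
python3 -m handwheel '[[0.035,0,0,-0.0005,0,0,5],[0.035,0,0,0,0,0,5],[0.035,0,0,0,0,0,0]]';python3 -c "from h import *;brief()"; python3 -m handwheel '[[0.035,0,0,-0.0005,0,0,5],[0.035,0,0,-0.0005,0,0,5],[0.035,0,0,0,0,0,0]]';python3 -c "from h import *;brief()"; python3 -m handwheel '[[0.035,0,0,-0.0005,0,0,5],[0.035,0,0,0,0,0,5],[0.035,0,0,0,0,0,0]]';python3 -c "from h import *;brief()"
```

```text
time: 11.7
position: [0.5256, 0.1227, 0.0703]
tool_rot: [-2.399, -2.028, 0.0]
ft_force: [0.5, 0.3, -1.9]
grip_width: 0.443
grip_force: 79.4
t 11.7 p [0.5256 0.1227 0.0703] x [ 0.167  0.986 -0.   ] y [ 0.986 -0.167 -0.   ] z [-0.  0. -1.] F [ 0.5  0.3 -1.9] T [ 0.04 -0.2  -0.02] j [ 0.4   0.28 -0.76  1.86  0.21  1.09 -0.61] w 38.5 g 79.36099378683139
time: 12.08
position: [0.5258, 0.1227, 0.0715]
tool_rot: [-2.567, -1.811, 0.0]
ft_force: [0.9, 1.1, -2.2]
grip_width: 0.441
grip_force: 79.4
t 12.07 p [0.5258 0.1227 0.0715] x [ 0.335  0.942 -0.   ] y [ 0.942 -0.335 -0.   ] z [-0. -0. -1.] F [ 0.9  1.1 -2.2] T [ 0.09 -0.13 -0.  ] j [ 0.38  0.27 -0.74  1.86  0.2   1.09 -0.78] w 38.4 g 79.44019595102873
time: 12.45
position: [0.526, 0.1227, 0.072]
tool_rot: [2.715, 1.581, 0.001]
ft_force: [0.8, 0.6, -2.5]
grip_width: 0.445
grip_force: 79.6
t 12.45 p [0.526  0.1227 0.072 ] x [0.494 0.87  0.   ] y [ 0.87  -0.494  0.   ] z [ 0.  0. -1.] F [ 0.8  0.6 -2.5] T [ 0.15 -0.24  0.04] j [ 0.35  0.26 -0.71  1.86  0.19  1.09 -0.95] w 38.7 g 79.62935823365115
```

```bash
python3 -m handwheel '[[0.035,0,0,0,0,0,5],[0.035,0,0,-0.0005,0,0,5],[0.035,0,0,0,0,0,5],[0.035,0,0,0,0,0,0]]';python3 -c "from h import *;brief()"; python3 -m handwheel '[[0.035,0,0,-0.0005,0,0,5],[0.035,0,0,0,0,0,5],[0.035,0,0,-0.0005,0,0,5],[0.035,0,0,0,0,0,0]]';python3 -c "from h import *;brief()"
```

```text
time: 12.95
position: [0.5262, 0.1227, 0.0727]
tool_rot: [2.898, 1.213, 0.001]
ft_force: [1.1, 0.6, -1.5]
grip_width: 0.44
grip_force: 79.7
t 12.95 p [0.5262 0.1227 0.0727] x [0.702 0.712 0.001] y [ 0.712 -0.702  0.   ] z [ 0.001  0.    -1.   ] F [ 1.1  0.6 -1.5] T [ 0.21 -0.34  0.01] j [ 0.32  0.26 -0.67  1.86  0.18  1.09 -1.2 ] w 38.3 g 79.70904547255486
time: 13.45
position: [0.5262, 0.1228, 0.0737]
tool_rot: [3.032, 0.824, 0.002]
ft_force: [1.8, 2.5, -1.6]
grip_width: 0.446
grip_force: 79.7
t 13.45 p [0.5262 0.1228 0.0737] x [0.862 0.506 0.001] y [ 0.506 -0.862  0.   ] z [ 0.001  0.    -1.   ] F [ 1.8  2.5 -1.6] T [ 0.27 -0.46 -0.05] j [ 0.29  0.25 -0.64  1.86  0.17  1.09 -1.45] w 38.8 g 79.7420406632591
```

```bash
python3 -m handwheel '[[0.035,0,0,-0.0005,0,0,6],[0.035,0,0,0,0,0,6],[0.035,0,0,-0.0005,0,0,6],[0.035,0,0,0,0,0,6],[0.035,0,0,-0.0005,0,0,6],[0.035,0,0,0,0,0,6],[0.035,0,0,0,0,0,0]]';python3 -c "from h import *;brief()"; python3 -m handwheel '[[0.035,0,0,-0.001,0,0,0],[0.035,0,0,-0.001,0,0,0],[0.035,0,0,0,0,0,0]]';python3 -c "from h import *;brief()"
```

```text
time: 14.32
position: [0.5267, 0.1228, 0.0754]
tool_rot: [-3.137, 0.153, -0.003]
ft_force: [3.0, 1.2, -1.5]
grip_width: 0.444
grip_force: 79.8
t 14.32 p [0.5267 0.1228 0.0754] x [ 0.995 -0.097  0.002] y [-0.097 -0.995 -0.001] z [ 0.002  0.    -1.   ] F [ 3.   1.2 -1.5] T [ 0.37 -0.76 -0.01] j [ 0.22  0.23 -0.56  1.86  0.14  1.09 -2.06] w 38.6 g 79.83209423837252
time: 14.7
position: [0.5266, 0.1225, 0.0772]
tool_rot: [-3.137, 0.157, -0.002]
ft_force: [5.6, 1.0, -2.5]
grip_width: 0.444
grip_force: 79.4
t 14.7 p [0.5266 0.1225 0.0772] x [ 0.995 -0.1    0.001] y [-0.1   -0.995 -0.   ] z [ 0.001  0.    -1.   ] F [ 5.6  1.  -2.5] T [ 0.42 -1.24  0.01] j [ 0.22  0.23 -0.56  1.86  0.14  1.09 -2.06] w 38.6 g 79.37367279664613
```

```bash
python3 -m handwheel '[[0.035,0.001,0,0,0,0,0],[0.035,0,0,-0.001,0,0,0],[0.035,0,0,0,0,0,0]]';python3 -c "from h import *;brief()"; python3 -m handwheel '[[0.035,0,0,-0.001,0,0,0],[0.035,0,0,-0.001,0,0,0],[0.035,0,0,0,0,0,0]]';python3 -c "from h import *;brief()"
```

```text
time: 15.08
position: [0.5267, 0.1223, 0.078]
tool_rot: [3.137, -0.159, -0.0]
ft_force: [3.3, 0.7, -3.1]
grip_width: 0.443
grip_force: 79.4
t 15.07 p [0.5267 0.1223 0.078 ] x [ 0.995 -0.101 -0.   ] y [-0.101 -0.995  0.   ] z [-0. -0. -1.] F [ 3.3  0.7 -3.1] T [ 0.37 -0.85  0.02] j [ 0.22  0.23 -0.56  1.85  0.14  1.09 -2.06] w 38.5 g 79.42218986805528
time: 15.45
position: [0.5266, 0.1223, 0.0801]
tool_rot: [3.137, -0.159, -0.001]
ft_force: [2.1, 1.0, -2.6]
grip_width: 0.446
grip_force: 79.6
t 15.45 p [0.5266 0.1223 0.0801] x [ 0.995 -0.101 -0.   ] y [-0.101 -0.995  0.   ] z [-0. -0. -1.] F [ 2.1  1.  -2.6] T [ 0.31 -0.7   0.03] j [ 0.22  0.23 -0.56  1.85  0.14  1.1  -2.06] w 38.8 g 79.5516156591475
```

```bash
python3 -m handwheel '[[0.035,0,0,-0.002,0,0,0],[0.035,0,0,-0.003,0,0,0],[0.035,0,0,-0.003,0,0,0],[0.035,0,0,-0.004,0,0,0],[0.035,0,0,-0.005,0,0,0],[0.035,0,0,-0.008,0,0,0],[0.035,0,0,-0.02,0,0,0],[0.035,0,0,-0.03,0,0,0],[0.035,0,0,0,0,0,0]]'; python3 -m handwheel '[[0.035,0,0,-0.03,0,0,-10.2],[0.035,0,0,0,0,0,-10.2],[0.035,0,0,0,0,0,-10.2],[0.035,0,0,0,0,0,-10.2],[0.035,0,0,0,0,0,-10.2],[0.035,0,0,0,0,0,-10.2],[0.035,0,0,0,0,0,-10.2],[0.035,0,0,0,0,0,-10.2],[0.035,0,0,0,0,0,-10.2],[0.035,0,0,0,0,0,-10.2],[0.035,0,0,0,0,0,0]]';python3 - <<'E'
from h import *
brief();print(to([.475,.391,.12]))
snap("scene","g");c,im,d=snap("top","g_top")
cv2.imwrite('pics/g2.png',np.hstack([cv2.resize(im[180:320,140:390],(400,224)),cv2.resize(cv2.imread('pics/g.png')[160:350,140:440],(354,224))]))
E
```

```text
time: 16.58
position: [0.5287, 0.1231, 0.1578]
tool_rot: [-3.137, 0.159, -0.008]
ft_force: [0.5, 0.2, -1.9]
grip_width: 0.439
grip_force: 79.4
time: 17.95
position: [0.5262, 0.1222, 0.1841]
tool_rot: [-2.1, -2.335, 0.002]
ft_force: [-0.3, -0.3, -1.4]
grip_width: 0.444
grip_force: 79.4
t 17.95 p [0.5262 0.1222 0.1841] x [-0.106  0.994 -0.   ] y [ 0.994  0.106 -0.002] z [-0.002 -0.    -1.   ] F [-0.3 -0.3 -1.4] T [-0.03 -0.16 -0.  ] j [ 0.37  0.15 -0.71  1.73  0.1   1.3  -0.25] w 38.6 g 79.38361965876538
[ 0.2727 -0.0224  0.0641]
```

View pics/g2.png

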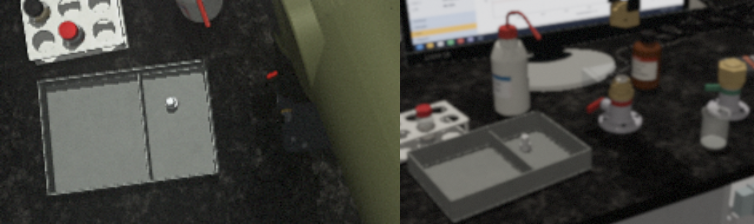

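The right-hand crop shows the bare stub at (620,85), so the cap is off and hanging in the gripper. The tray and the other items are unmoved. Carrying it to the larger bay.

```bash
python3 -m handwheel '[[0.035,0.045,-0.004,0,0,0,0],[0.035,0.045,-0.004,0,0,0,0],[0.035,0.045,-0.004,0,0,0,0],[0.035,0.045,-0.004,0,0,0,0],[0.035,0.045,-0.004,0,0,0,0],[0.035,0.045,-0.003,0,0,0,0],[0.035,0,0,0,0,0,0],[0.035,0,0,0,0,0,0]]'
python3 - <<'E'
from h import *
brief();print(to([.475,.391,.06]))
c,im,d=snap("wrist","k");cv2.imwrite("pics/k.png",im)
E
```

```text
time: 19.05
position: [0.475, 0.3877, 0.1845]
tool_rot: [2.099, 2.336, -0.002]
ft_force: [0.2, -0.3, -2.0]
grip_width: 0.442
grip_force: 79.4
t 19.05 p [0.475  0.3877 0.1845] x [-0.106  0.994 -0.001] y [ 0.994  0.106 -0.   ] z [-0.    -0.001 -1.   ] F [ 0.2 -0.3 -2. ] T [ 0.03 -0.16  0.01] j [-0.07  0.36 -0.83  1.55  0.27  1.35 -0.82] w 38.4 g 79.38385093468241
[0.0034 0.0004 0.1245]
```

View pics/k.png

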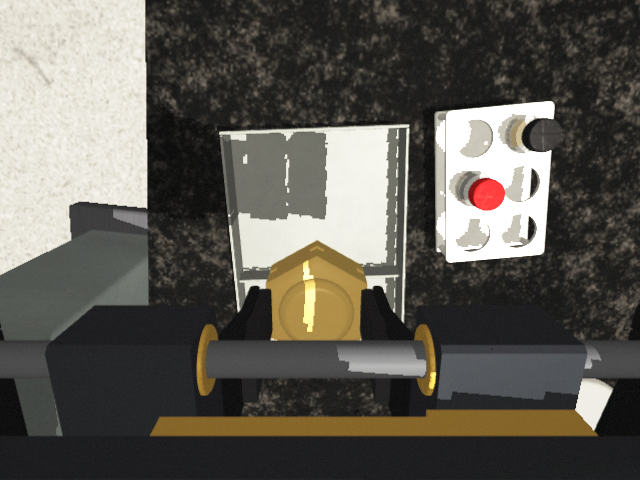

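The wrist view shows the tray's far wall with corners at (222,132) and (408,125), and the divider from about (241,280) to (403,275). The cap is upright in the fingers. Checking the bay against the target.

```bash
python3 - <<'E'
from h import *
c,im,d=pickle.load(open('k.pkl','rb'))
A=plane(c,(222,132),.035);B=plane(c,(408,125),.035);D=plane(c,(241,280),.028);E=plane(c,(403,275),.028)
print(A.round(3),B.round(3),D.round(3),E.round(3),"bay centre",((A+B+D+E)/4).round(3), np.linalg.norm(A-B))
E
python3 -m handwheel '[[0.035,0.002,0,0.05,0,0,0],[0.035,0,0,0.05,0,0,0],[0.035,0,0,0,0,0,0],[0.035,0,0,0,0,0,0]]'
```

```text
[0.393 0.449 0.035] [0.538 0.47  0.035] [0.414 0.322 0.028] [0.557 0.343 0.028] bay centre [0.476 0.396 0.032] 0.14640414559283846
time: 19.6
position: [0.4761, 0.3904, 0.0869]
tool_rot: [2.1, 2.336, 0.003]
ft_force: [0.7, 0.3, -0.8]
grip_width: 0.444
grip_force: 79.4
```

```bash
python3 -m handwheel '[[0.035,0.005,0,0.04,0,0,0],[0.035,0,0,0.02,0,0,0],[0.035,0,0,0.012,0,0,0],[0.035,0,0,0,0,0,0],[0.035,0,0,0,0,0,0]]';python3 -c "from h import *;brief()";python3 -m handwheel '[[0.035,0,0,0.002,0,0,0],[0.035,0,0,0.002,0,0,0],[0.035,0,0,0.001,0,0,0],[0.035,0,0,0,0,0,0]]';python3 -c "from h import *;brief()"
```

```text
time: 20.23
position: [0.4748, 0.396, 0.0142]
tool_rot: [2.098, 2.338, 0.003]
ft_force: [0.3, 0.7, -1.0]
grip_width: 0.443
grip_force: 79.4
t 20.23 p [0.4748 0.396  0.0142] x [-0.108  0.994  0.001] y [0.994 0.108 0.002] z [ 0.002  0.001 -1.   ] F [ 0.3  0.7 -1. ] T [ 0.02 -0.08 -0.02] j [-0.14  0.53 -0.76  1.71  0.41  1.07 -0.92] w 38.6 g 79.39070800552145
time: 20.72
position: [0.474, 0.3953, 0.0079]
tool_rot: [2.098, 2.338, -0.0]
ft_force: [-0.1, -0.2, -1.8]
grip_width: 0.447
grip_force: 79.4
t 20.73 p [0.474  0.3953 0.0079] x [-0.108  0.994 -0.   ] y [ 0.994  0.108 -0.   ] z [-0. -0. -1.] F [-0.1 -0.2 -1.8] T [-0.02 -0.08  0.03] j [-0.14  0.53 -0.76  1.71  0.41  1.06 -0.93] w 38.9 g 79.38639558269642
```

```bash
python3 -m handwheel '[[0.035,0,0,0.001,0,0,0],[0.035,0,0,0,0,0,0],[0.035,0,0,0,0,0,0]]';python3 -m handwheel '[[0.035,0,0,0.001,0,0,0],[0.035,0,0,0,0,0,0],[0.035,0,0,0,0,0,0]]'
```

```text
time: 21.1
position: [0.4742, 0.3954, 0.0073]
tool_rot: [2.098, 2.338, 0.0]
ft_force: [-0.4, -1.5, 2.6]
grip_width: 0.44
grip_force: 80.4
time: 21.48
position: [0.4742, 0.3953, 0.0072]
tool_rot: [2.098, 2.337, -0.0]
ft_force: [-2.0, -1.4, 8.2]
grip_width: 0.446
grip_force: 82.1
```

```bash
python3 -m handwheel '[[0.035,0,0,-0.001,0,0,0],[0.042,0,0,0,0,0,0],[0.046,0,0,0,0,0,0],[0.052,0,0,0,0,0,0],[0.06,0,0,0,0,0,0],[0.064,0,0,0,0,0,0],[0.064,0,0,0,0,0,0],[0.064,0,0,0,0,0,0]]' 10;python3 -c "from h import *;brief()"
```

```text
time: 22.48
position: [0.4739, 0.3952, 0.0068]
tool_rot: [-2.098, -2.338, 0.001]
ft_force: [-0.3, 0.0, 0.4]
grip_width: 0.73
grip_force: 0.0
t 22.48 p [0.4739 0.3952 0.0068] x [-0.108  0.994 -0.   ] y [ 0.994  0.108 -0.   ] z [-0. -0. -1.] F [-0.3  0.   0.4] T [-0.04 -0.04 -0.04] j [-0.14  0.53 -0.76  1.72  0.41  1.06 -0.93] w 63.5 g 0.0
```

Released, so I'm retreating upward and then sideways to clear the view.

```bash
python3 -m handwheel '[[0.064,0,0,-0.01,0,0,0],[0.064,0,0,-0.03,0,0,0],[0.064,0,0,-0.06,0,0,0],[0.064,0,0,-0.06,0,0,0],[0.064,0,0,-0.04,0,0,0],[0.064,-0.05,0,0,0,0,0],[0.064,-0.05,0,0,0,0,0],[0.064,0,0,0,0,0,0],[0.064,0,0,0,0,0,0]]';python3 - <<'E'
from h import *
brief();c,im,d=snap("wrist","m");a=cv2.imread('pics/m.png')
_,s,_=snap("scene","ms")
cv2.imwrite('pics/m2.png',np.hstack([cv2.resize(a,(400,300)),cv2.resize(s[150:350,140:440],(400,267))[:267] if 0 else cv2.resize(s[150:375,140:440],(400,300))]))
P=cloud(c,d)
for ce,st,m in blobs(im,(12,60,80),(32,255,255),300): print(ce,st,np.median(P[m&(d>0)],0).round(3),plane(c,ce,.03).round(3))
E
```

```text
time: 23.6
position: [0.4847, 0.2966, 0.2078]
tool_rot: [2.098, 2.338, 0.002]
ft_force: [0.2, 0.7, -0.9]
grip_width: 0.735
grip_force: 0.0
t 23.6 p [0.4847 0.2966 0.2078] x [-0.108  0.994  0.001] y [0.994 0.108 0.001] z [ 0.001  0.001 -1.   ] F [ 0.2  0.7 -0.9] T [ 0.02 -0.04  0.06] j [ 0.13  0.23 -0.84  1.63  0.17  1.36 -0.62] w 63.9 g 0.0
[519.8  16.1] [513, 2, 16, 31, 332] [0.619 0.466 0.048] [0.628 0.471 0.03 ]
[312.6  94.3] [291, 64, 53, 64, 1730] [0.468 0.396 0.03 ] [0.471 0.395 0.03 ]
[144.7 360. ] [133, 324, 31, 72, 1112] [0.445 0.324 0.317] [0.328 0.125 0.03 ]
[486.6 360. ] [468, 324, 31, 72, 1110] [0.516 0.332 0.317] [0.673 0.162 0.03 ]
[432.5 420.9] [219, 378, 421, 58, 10302] [0.512 0.322 0.327] [0.632 0.083 0.03 ]
```

View pics/m2.png

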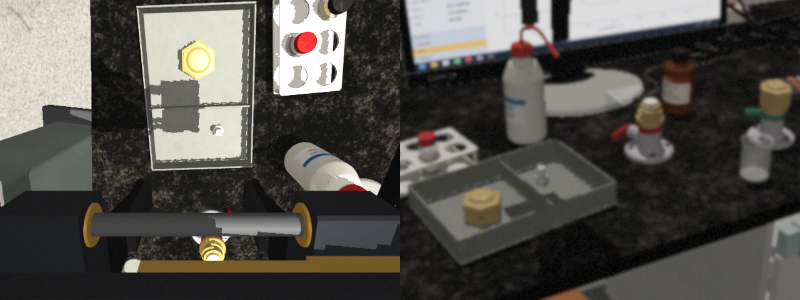

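The cap stands flat in the larger bay at (198,60) left and (482,205) right, with its hexagon top at z about 0.03. The stub is bare at (650,115), and the bottles and beaker are in place. The gripper is clear at z = 0.21.

```bash
python3 -c "
from bench import ctrl
print(ctrl.close_job())"
```

```text
the job is handed in; nothing more can be done
None
```

The fuel cap is off and standing open side down, released, in the tray's larger bay; the outlet is open, the other items look undisturbed, and I handed the job in at about 24 s (no verdict came back).

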